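# Nip down the first opposite pair of lid knobs on a soil test cell

## Robot

A 6-joint arm with a two-finger parallel gripper is mounted at the origin on the work surface; the furniture and walls round the work are solid. World frame = base frame: x ahead of the robot, y to its left, z up, the work surface at z = 0. Lengths are in mm, angles in rad, forces in N, time in s.
With the tool pointing down it reaches from about 300 to 875 mm from the base axis. Payload 6.4 kg.
Tool frame: the origin (TCP) lies on the centre line of the jaws, within the pads' length; the fingertips stand r.nose_length ahead of it and the grasp point (between the pads) lies 11 mm behind it (r.nose_length is the distance from the TCP to the fingertips, in mm); z points along the fingers, y is the direction in which the jaws open and shut (so a half turn about z gives the same grasp; the last joint's range is limited). The gripper opens to 88 mm and grips with 3 to 60 N. Pads are 18 mm wide; open, the fingers measure 123 mm over their backs; the gripper's body (75 mm by 187 mm) begins 45 mm behind the grasp point.
Start: joints at [-1.422, 0.181, 1.607, -0, 1.354, -0.206], TCP at [199.773, -539.196, 246.714] pointing down, gripper open.
Joint ranges: [-2.99, 2.99], [-0.89, 2.07], [0.3, 2.58], [-1.14, 4.28], [0, 2.63], [-3.12, 3.12]. Speed limits (rad/s): [2.57, 2.57, 3.01, 3.14, 3.14, 3.14].

## Interface

Orientations are given as a unit quaternion [w, x, y, z].
In Python, from cell import r, imaging, order, spotter gives the robot as it stands. The module is installed in compiled form; this text tells all that it offers.
- The arm moves only by the tool carry_out, never from a script. Its argument "plan" is a list that holds one entry, the list of rows, each a list of 4 numbers: the shift along the tool's x, y, z in cm, then the turn about the tool's z in degrees. A call has 1 to 10 rows; each row shifts and turns the commanded pose from where the row before left it, along the tool's axes as they then stand; what a row does not reach is not made up. A row lasts 1/10 s, in which the tool goes at most 50 mm and 8.59 degrees, less where a joint would pass 70% of its speed; a pose out of reach is approached as far as the arm can. A call is refused whole if a number of a shift passes 5 or a number of a turn 8.59, either way. A call with a gripper value outside its range is refused whole. "hand" is the opening, from -1 (shut) to 1 (fully open), set as the call begins (left out, the last holds). The fingers move at their own pace and stop on an object; "grip_force" is the grip in N (left out, the last holds). Time passes only in rows, so rows that do not move let the fingers close. It gives the time, the measured TCP pose, the force and the opening at its end, in the units of the state.
- r.get_obs(): the state, without advancing time (a new reading comes with each control period).
- imaging.capture(name): name is "scene" or "top" or "wrist"; returns the picture (384x512x3 uint8, blue, green, red); there is no depth.
- imaging.camera_model(name): a dict with "camera_matrix" (3x3 intrinsics, pixels), "R" (3x3) and "t" (3): a world point X has camera coordinates R X + t. Camera axes: x right, y down, z forward; pixel columns grow to the right and rows downward; lengths in mm; the calibration is good to about 2 mm. A picture is of the moment at which its call begins: read the wrist's pose just before it. camera_model takes no time and is no camera call; for the wrist camera it gives the pose at the moment of the call.
- order.finish_job(): hands the job in, once; it reports no verdict.
Trained networks look in the newest picture that a camera, given by its name, has taken for a name from the list of things; names that differ only in an ending like _2 or _b are one class to them, and where a whole thing is asked for, a point or a joint stands for the part that bears it (a point fixed in the world has none). Each returns a list of dicts, best first, with "conf" (0 to 1); they miss things now and then, are a little off and sometimes report something else, mostly with a low value. They report only what shows in the picture. A call takes as long as a camera call.
- spotter.look_for(camera, label): "box" ([left, top, right, bottom] in pixels, round what is visible of it).
- spotter.cut_out(camera, label): "mask" (384x512 bool, what is visible of it) and "box" ([left, top, right, bottom] in pixels, round what is visible of it).
The state is a dict: "clock": time; "joint_positions": joint angles; "dq": joint speeds; "effort": joint torques, N m; "ee_pos": TCP position; "tool_rot": TCP orientation; "ft_force": force on the tool from outside, world axes, zero at the start; "torque": the same for the moment, N m; "grip_width": finger opening in mm.
Only numpy, scipy, OpenCV 4.12 (cv2) and the standard library are available. Lean on these libraries where they do the work, as an engineer would, in place of code of your own. Each camera call takes 0.05 s, during which the arm holds its last target. There are 200 camera calls.

## Task

The lid of the soil test cell is tightened in star order, a little each pass. Do the first opposite pair: turn the knob beside the brass hose fitting clockwise (seen from above), by a bit less than a quarter turn, until its bar lies along the engraved line beside it, then do the same with the knob straight across the lid. Leave the other two knobs as they are, for later.

Things in the scene. Friction and masses are not known exactly. Their poses are not given: they have to be found in the camera images.
- lid_centre (a point): Centre of the top of the round aluminium lid (148 mm across, 76 mm above the bench) of the soil test cell, fixed to the bench. A tall mixer (right) and a burette (left) stand a little nearer the robot: come in between them, from straight ahead of the base. Four equal black wing knobs stand on the lid, 90 degrees apart, 50 mm from this point. A brass hose fitting sticks 42 mm out of the rim along this point's x axis.
- port_knob_bar (a point): First knob, the one beside the hose fitting: this point is on its axis, half-way up its grip bar, 99 mm above the bench and 13 mm under the bar's top; x along the bar, z up, turning with the knob. The bar is 42 mm long, 12 mm wide (grip across this) and 26 mm tall, on a round boss 25 mm across and 10 mm tall.
- port_knob (a joint): First knob (beside the hose fitting): angle in rad. 0 = bar pointing at the lid's centre; grows clockwise seen from above; 1.571 = bar along the engraved black line beside it (square to the line to the lid's centre), where it is to end. Starts at 0.2 to 0.5, hard stops at 0 and 2.4. Light even friction (0.08 N m), no spring: it stays where it is left, and does not rise or sink.
- across_knob_bar (a point): Centre of the grip bar of the second knob: the one straight across the lid from the first, 100 mm from it; same shape, size and axes as the first (x along the bar, z up, 99 mm above the bench).
- across_knob (a joint): Second knob (straight across): angle in rad. 0 = bar pointing at the lid's centre; grows clockwise seen from above; 1.571 = bar along the engraved black line beside it (square to the line to the lid's centre), where it is to end. Starts at 0.2 to 0.5, hard stops at 0 and 2.4. Light even friction (0.08 N m), no spring: it stays where it is left, and does not rise or sink.
- side_knob_1_end (a point): Bar end, half-way up, of one of the two other knobs, which are to be left as they are; 21 mm from that knob's axis. Same shape as the others; this knob stands a quarter of the ring counter-clockwise (from above) from the first.
- side_knob_2_end (a point): Bar end, half-way up, of the other knob to be left as it is; 21 mm from that knob's axis. This knob stands a quarter of the ring clockwise (from above) from the first.

How it is judged (in metres and radians):
On the way, in this order (a step that is already met when the one before it is completed fails the run):
1. the knob beside the hose fitting is turned until its bar lies along its line, while the knob across is not yet turned (value of joint port_knob between 1.27 and 1.87 rad and value of joint across_knob below 0.75 rad), for 0.2 s.
2. then the knob straight across is turned until its bar lies along its line (value of joint across_knob between 1.27 and 1.87 rad), for 0.2 s.
At the end, for the whole second after the job is handed in: The bars of the knob beside the hose fitting and of the knob straight across both lie along their engraved lines (within 17 degrees: joints 1.27 to 1.87 rad), and the bar ends of the other two knobs are within 10 mm of where they started (all of step 2 and value of joint port_knob between 1.27 and 1.87 rad and not (distance of side_knob_1_end from where it was at the start of the episode above 0.01 m) and not (distance of side_knob_2_end from where it was at the start of the episode above 0.01 m)); the robot touches nothing.
It fails at once if one of the two other knobs is turned (its bar end moves more than 10 mm) (distance of any of side_knob_1_end, side_knob_2_end from where it was at the start of the episode above 0.01 m).
It fails at once if a knob is overtightened, well past its line (beyond 1.95 rad) (value of joint any of port_knob, across_knob above 1.95 rad).
It fails at once if the knob across is turned before the first knob is on its line (value of joint across_knob above 0.75 rad and value of joint port_knob below 1.2 rad).
It also fails if it takes over 45 s, if anything falls off the work surface, if the arm or the gripper's body presses on something with over 40 N, if the wrist force passes 120 N, or if a joint passes its speed limit or range.

## Working session

There is one attempt and no reset: what is moved stays moved. The work goes in short steps, Python scripts to look and compute and a tool call to move; the robot and the scene stay as the last step left them, time stands still between calls to the robot, and variables do not carry over. Pictures are saved under pics/ and viewed, about 8 in all and at most 12, crops included, and the job is handed in when it is done.

Besides the shell and the picture viewer there is one more tool, called as a command line: name --argument value ..., lists and objects as JSON in quotes. carry_out: Moves the arm, as the interface text tells. Its arguments: {"type":"object","properties":{"plan":{"type":"array"},"hand":{"type":"number"},"grip_force":{"type":"number"}},"required":["plan"]}

```bash
mkdir -p pics; ls; python3 - <<'E'
from cell import r, imaging, spotter
import cv2, numpy as np
print(r.get_obs(), r.nose_length)
a=imaging.capture("scene"); b=imaging.capture("top")
cv2.imwrite("pics/1.png",np.vstack([a[:300],b[:300]]) if 0 else np.hstack([cv2.resize(a,(400,300)),cv2.resize(b,(400,300))]))
cv2.imwrite("pics/top.png",b);cv2.imwrite("pics/scene.png",a)
for n in("scene","top"):
    for l in("port_knob","lid_centre","port_knob_bar","side_knob_1_end"):
        print(n,l,[(d["box"],round(d["conf"],2)) for d in spotter.look_for(n,l)])
    m=imaging.camera_model(n);print(m)
E
```

```text
pics
{'clock': 0.0, 'joint_positions': array([-1.42231167e+00,  1.81517902e-01,  1.60798316e+00, -9.56717884e-06,
        1.35377560e+00, -2.06288558e-01]), 'dq': array([-8.79826367e-05,  1.50424024e-03, -5.79521409e-04, -2.88515170e-04,
        2.18273582e-03, -4.35394581e-04]), 'effort': array([-8.43936887e-04, -4.33862507e+01, -3.41851687e+01,  7.02593895e-02,
        3.86846135e-02, -1.13574379e-04]), 'ee_pos': array([ 199.68561158, -538.67365864,  245.83513498]), 'tool_rot': array([-8.41786773e-04,  9.84307676e-01,  1.76458751e-01,  1.96635910e-05]), 'ft_force': array([-0.76006802,  0.19574598, -0.3017196 ]), 'torque': array([-0.00141218, -0.02349396,  0.00311776]), 'grip_width': 88.2018393602517} 8.0
scene port_knob [([230.2, 190.8, 248.3, 208.2], 0.55)]
scene lid_centre [([221.7, 177.6, 280.0, 242.7], 0.94), ([231.6, 192.5, 246.7, 206.4], 0.25)]
scene port_knob_bar [([230.8, 195.5, 247.1, 208.6], 0.75)]
scene side_knob_1_end [([257.6, 189.5, 277.9, 210.5], 0.76)]
{'camera_matrix': array([[362.86396179,   0.        , 253.82134684],
       [  0.        , 362.86396179, 188.184409
[... 170 characters left out ...]
66593125,  0.52621607, -0.52880263]]), 't': array([-404.53019786, -189.15591712, 1378.02203518])}
top port_knob [([256.4, 181.2, 279.3, 196.7], 0.67)]
top lid_centre [([201.8, 154.7, 299.5, 240.0], 0.59)]
top port_knob_bar [([254.7, 176.4, 282.2, 193.3], 0.64)]
top side_knob_1_end [([226.9, 155.5, 241.9, 181.8], 0.56)]
{'camera_matrix': array([[494.14860522,   0.        , 255.4214183 ],
       [  0.        , 494.14860522, 186.28305751],
       [  0.        ,   0.        ,   1.        ]]), 'R': array([[ 0.0159005 , -0.99924352,  0.03549023],
       [-0.9833132 , -0.02206062, -0.18057819],
       [ 0.18122452, -0.03202673, -0.98292012]]), 't': array([-37.66626867, 671.83597363, 852.1579357 ])}
```

View pics/top.png

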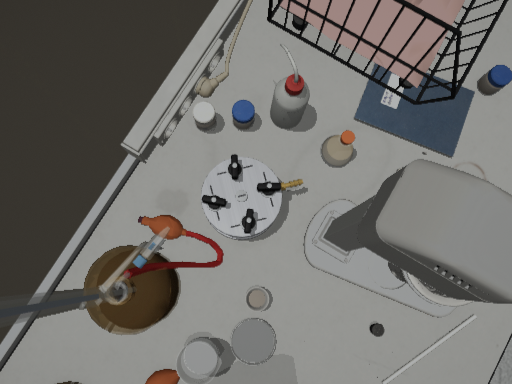

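View pics/scene.png

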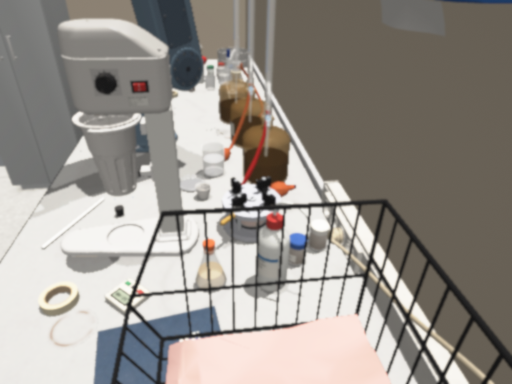

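The top view shows the lid centred at about (241,197). The brass fitting points right at (291,184), so the port knob is at (269,187) and the across knob at (214,201). The side knobs are at (235,165) and (249,221). In the scene view the mixer and burettes flank the lid.

```bash
cat > h.py <<'E'
from cell import r, imaging, order, spotter
import cv2, numpy as np
from scipy.spatial.transform import Rotation as Ro
def px2w(n,uv,z,m=None):
    m=m or imaging.camera_model(n);K,R,t=m["camera_matrix"],m["R"],m["t"]
    d=R.T@np.linalg.inv(K)@np.array([uv[0],uv[1],1.]);c=-R.T@t
    return c+d*(z-c[2])/d[2]
def w2px(n,X,m=None):
    m=m or imaging.camera_model(n);p=m["camera_matrix"]@(m["R"]@np.asarray(X,float)+m["t"]);return p[:2]/p[2]
def tool():
    o=r.get_obs();q=o["tool_rot"];R=Ro.from_quat([q[1],q[2],q[3],q[0]]).as_matrix()
    return o,R
E
python3 - <<'E'
from h import *
for k,uv,z in [("lid",(241,197),76),("port",(269,187),105),("across",(214,201),105),("s",(235,167),105),("s2",(249,221),105),("fit",(301,182),60),("mixerbase near",(305,250),0),("mixerhead",(385,170),350),("mixheadlow",(375,265),350),("burette",(120,290),100),("beaker",(253,340),60),("beaker2",(200,358),100)]:
    print(k,px2w("top",uv,z).round())
b=cv2.imread("pics/top.png")
cv2.imwrite("pics/2.png",cv2.resize(b[140:260,180:320],None,fx=5,fy=5,interpolation=cv2.INTER_CUBIC))
c=imaging.camera_model("top");print(-c["R"].T@c["t"])
E
```

```text
lid [650.   1.  76.]
port [664. -47. 105.]
across [637.  49. 105.]
s [698.  13. 105.]
s2 [603. -13. 105.]
fit [ 683. -110.   60.]
mixerbase near [ 560. -125.    0.]
mixerhead [ 644. -181.  350.]
mixheadlow [ 524. -164.  350.]
burette [482. 202. 100.]
beaker [399. -25.  60.]
beaker2 [374.  64. 100.]
[506.79218172   4.47517286 960.25888593]
```

View pics/2.png

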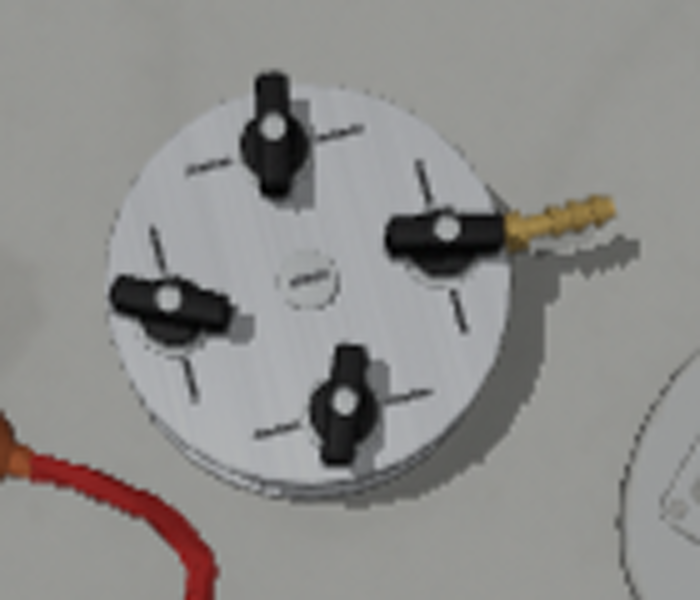

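Port bar is about 0.25 rad from radial and across about 0.5, which fits the stated range. First I retreat to a short radius, then turn the tool and swing to straight ahead.

carry_out --plan '[[[1.98, -2.45, 0, 0], [1.98, -2.45, 0, 0], [1.98, -2.45, 0, 0], [1.98, -2.45, 0, 0], [1.98, -2.45, 0, 0], [1.98, -2.45, 0, 0], [1.98, -2.45, 0, 0], [1.98, -2.45, 0, 0]]]'

```text
clock: 1.3
ee_pos: [280.5, -299.2, 246.9]
tool_rot: [0.0, 0.984, 0.176, 0.0]
ft_force: [0.1, -0.4, 0.0]
grip_width: 88.2
```

carry_out --plan '[[[0, 0, 0, -8.5], [0, 0, 0, -8.5], [0, 0, 0, -8.5], [0, 0, 0, -8.5], [0, 0, 0, -8.5], [0, 0, 0, -8.5], [0, 0, 0, -8.5], [0, 0, 0, -8.5], [0, 0, 0, 0]]]'

```text
clock: 2.2
ee_pos: [280.2, -300.4, 246.8]
tool_rot: [0.0, 0.717, 0.697, -0.0]
ft_force: [0.5, -0.3, 0.6]
grip_width: 87.8
```

carry_out --plan '[[[3.41, 1.4, 0, 0], [3.41, 1.4, 0, 0], [3.41, 1.4, 0, 0], [3.41, 1.4, 0, 0], [3.41, 1.4, 0, 0], [3.41, 1.4, 0, 0], [3.41, 1.4, 0, 0], [3.41, 1.4, 0, 0]]]' --hand -0.2

```text
clock: 3.0
ee_pos: [400.6, -29.5, 247.0]
tool_rot: [0.0, 0.719, 0.695, 0.0]
ft_force: [1.0, -1.8, -0.1]
grip_width: 35.3
```

carry_out --plan '[[[0.25, 2, 0, 0], [0.25, 2, 0, 0], [0.25, 2, 0, 0], [0.25, 2, 0, 0], [0.25, 2, 0, 0], [0.25, 2, 0, 0], [0.25, 2, 0, 0], [0.25, 2, 0, 0], [0, 0, 0, 0]]]'

```text
clock: 3.9
ee_pos: [562.1, -15.6, 246.5]
tool_rot: [0.0, 0.719, 0.695, 0.0]
ft_force: [-0.1, -0.4, 0.3]
grip_width: 35.1
```

```bash
python3 - <<'E'
from h import *
o,R=tool();m=imaging.camera_model("wrist")
w=imaging.capture("wrist");cv2.imwrite("pics/w1.png",w)
print(o["ee_pos"],o["joint_positions"].round(2),o["grip_width"],m, -m["R"].T@m["t"])
for l in("port_knob","port_knob_bar","across_knob","lid_centre"):
    print(l,[(d["box"],round(d["conf"],2)) for d in spotter.look_for("wrist",l)])
E
```

```text
[562.12341059 -15.62548482 246.53920181] [-0.24  0.15  1.64  0.    1.35 -0.21] 35.13176355527439 {'camera_matrix': array([[266.26136904,   0.        , 252.9881379 ],
       [  0.        , 266.26136904, 187.00213025],
       [  0.        ,   0.        ,   1.        ]]), 'R': array([[ 0.99947436, -0.03240043,  0.00110563],
       [-0.03147179, -0.96151404,  0.27294739],
       [-0.00778054, -0.27283872, -0.96202832]]), 't': array([-561.85723696,  -33.94745141,  390.37182161])} [563.53081532  55.66318044 385.43582322]
port_knob [([332.0, 183.3, 355.9, 223.1], 0.65)]
port_knob_bar [([328.5, 184.4, 352.6, 223.5], 0.55)]
across_knob [([309.3, 94.1, 338.3, 136.9], 0.69)]
lid_centre [([264.1, 95.4, 403.8, 234.9], 0.57)]
```

View pics/w1.png

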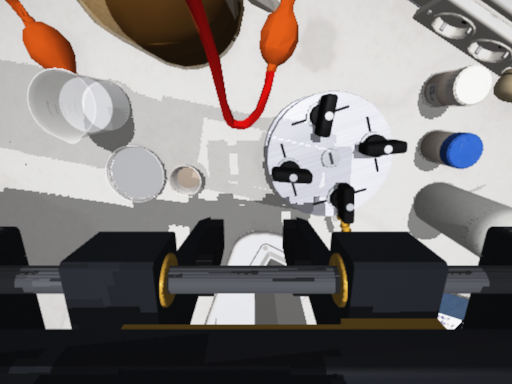

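Wrist view: lid at about (330,158). The fitting is at (347,228) below the port knob at (345,205), and the across knob is at (326,116). All of this agrees with the networks.

```bash
cat >> h.py <<'E'
def bar(n,near,label="port_knob_bar",img=None,z=112,rad=19,m=None):
    """dark pixels rectified onto plane z round near: centre of the bar top, azimuth deg"""
    m=m or imaging.camera_model(n)
    s=0.5; N=int(2*30/s)
    g=np.arange(N)*s-30
    P=np.array([[w2px(n,(near[0]+a,near[1]+b,z),m) for b in g] for a in g],np.float32)
    return cv2.remap(img,P[...,0],P[...,1],cv2.INTER_CUBIC)
E
python3 - <<'E'
from h import *
w=cv2.imread("pics/w1.png");t=cv2.imread("pics/top.png")
for k,a,b in (("port",(349.5,208),(269.4,186)),("across",(329,116),(213.6,199.8)),("lid",(330,158),(241.5,195.8))):
    z=113 if k!="lid" else 76
    print(k,px2w("wrist",a,z).round(1),px2w("top",b,z).round(1))
# rectified at bar top plane, rows +x, cols +y
tiles=[]
for near in((663,-47),(637,49)):
    for n,i in(("wrist",w),("top",t)):
        T=cv2.resize(bar(n,near,img=i),(360,360)); tiles.append(T)
cv2.imwrite("pics/3.png",cv2.resize(np.vstack([np.hstack(tiles[:2]),np.hstack(tiles[2:])]),(600,600)))
E
```

```text
port [663.2 -48.6 113. ] [664.1 -47.5 113. ]
across [636.3  49.  113. ] [637.6  48.9 113. ]
lid [6.5e+02 4.0e-01 7.6e+01] [6.517e+02 6.000e-01 7.600e+01]
```

View pics/3.png

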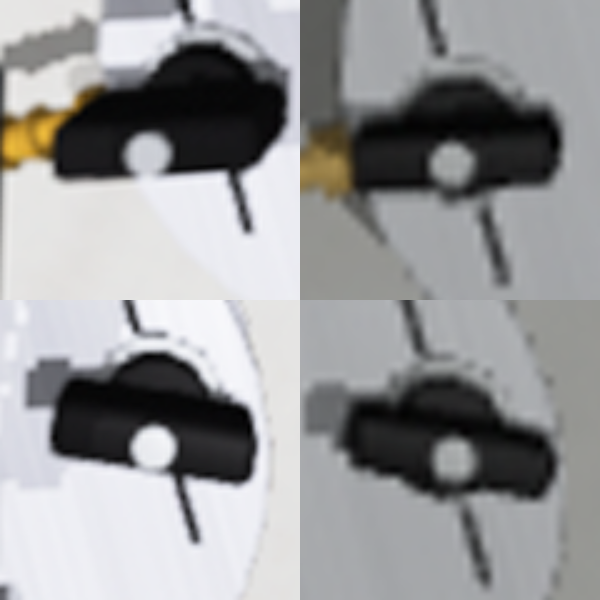

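Lid centre is (651,0). Port axis is (663.5,-48) with bar azimuth about 94°, so it needs about 79° clockwise. Across axis is (637,49) with azimuth about 81°, so about 65°. The axis spacing comes to 100.6 mm, which matches. Before moving nearer the mixer I'll check arm clearance.

```bash
python3 - <<'E'
from h import *
a=imaging.capture("scene"); b=imaging.capture("top")
cv2.imwrite("pics/4.png",np.hstack([cv2.resize(a[0:270,20:380],(400,300)),cv2.resize(b,(400,300))]))
E
```

```text
(no output)
```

View pics/4.png

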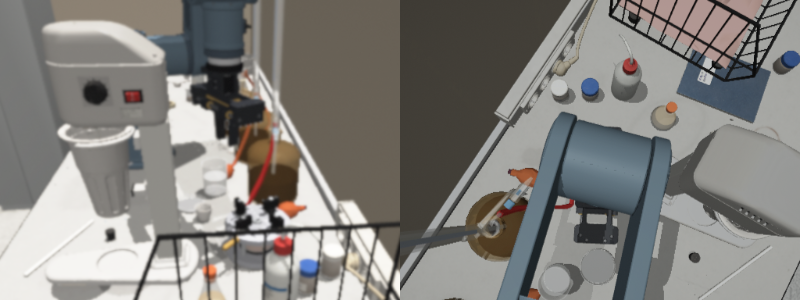

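```bash
python3 - <<'E'
from h import *
for z in(0,20): print("colbase R",px2w("scene",(180,222),z).round(),"L",px2w("scene",(158,235),z).round(), "lens top (col base)",px2w("top",(318,225),z).round())
for z in(250,300,350,400,450):
    print(z,"headR bottom",px2w("scene",(171,106),z).round()[:2],"headR top",px2w("scene",(160,45),z).round()[:2],"| top: ul",px2w("top",(397,166),z).round()[:2],"ll",px2w("top",(373,262),z).round()[:2],"| arm right edge",px2w("top",(345,185),z).round()[:2],"tube scene",px2w("scene",(20+172/1.11,70/1.11),z).round()[:2])
E
```

```text
colbase R [ 540. -148.    0.] L [ 555. -216.    0.] lens top (col base) [ 610. -151.    0.]
colbase R [ 564. -159.   20.] L [ 579. -225.   20.] lens top (col base) [ 607. -147.   20.]
250 headR bottom [385. -67.] headR top [-381.  265.] | top: ul [ 673. -229.] ll [ 531. -189.] | arm right edge [ 643. -151.] tube scene [-36. 162.]
300 headR bottom [ 517. -128.] headR top [-131.  153.] | top: ul [ 661. -213.] ll [ 529. -176.] | arm right edge [ 633. -140.] tube scene [161.  65.]
350 headR bottom [ 650. -189.] headR top [120.  41.] | top: ul [ 650. -196.] ll [ 528. -162.] | arm right edge [ 624. -129.] tube scene [358. -31.]
400 headR bottom [ 782. -250.] headR top [370. -72.] | top: ul [ 638. -180.] ll [ 526. -148.] | arm right edge [ 614. -118.] tube scene [ 556. -127.]
450 headR bottom [ 915. -311.] headR top [ 620. -184.] | top: ul [ 626. -163.] ll [ 524. -135.] | arm right edge [ 604. -107.] tube scene [ 753. -223.]
```

```bash
python3 - <<'E'
from h import *
for z in(0,): print("bottle base near",px2w("top",(287,127),z).round(),px2w("scene",(272,292),z).round())
for z in(80,120,150,180,210): print(z,"shoulder/cap",px2w("top",(294,84),z).round()[:2],px2w("scene",(274,222),z).round()[:2], "body near edge",px2w("top",(287,125),z).round()[:2])
E
```

```text
bottle base near [807. -89.   0.] [ 863. -109.    0.]
80 shoulder/cap [867. -94.] [763. -23.] body near edge [786. -81.]
120 shoulder/cap [851. -90.] [802. -59.] body near edge [774. -77.]
150 shoulder/cap [839. -86.] [831. -85.] body near edge [764. -74.]
180 shoulder/cap [826. -83.] [ 861. -112.] body near edge [754. -71.]
210 shoulder/cap [814. -79.] [ 890. -139.] body near edge [745. -68.]
```

Clearances: mixer head about 30 mm from the fork, bottle about 50 mm from the gripper body. Now moving over the port knob.

carry_out --plan '[[[-0.48, 1.71, 0, 0], [-0.48, 1.71, 0, 0], [-0.48, 1.71, 0, 0], [-0.48, 1.71, 0, 0], [-0.48, 1.71, 0, 0], [-0.48, 1.71, 0, 0], [0, 0, 0, -6.2], [0, 0, 0, 0]]]' --grip_force 25

```text
clock: 5.05
ee_pos: [662.3, -47.7, 246.6]
tool_rot: [-0.0, 0.678, 0.735, -0.0]
ft_force: [0.3, 1.1, -0.8]
grip_width: 35.6
```

carry_out --plan '[[[0, 0, 1.8, 0], [0, 0, 1.8, 0], [0, 0, 1.8, 0], [0, 0, 1.8, 0], [0, 0, 1.8, 0], [0, 0, 1.8, 0], [0, 0, 1, 0], [0, 0, 0, 0], [0, 0, 0, 0]]]'

```text
clock: 5.95
ee_pos: [662.5, -47.4, 129.4]
tool_rot: [0.0, 0.679, 0.734, 0.0]
ft_force: [0.7, -0.1, 0.0]
grip_width: 35.6
```

```bash
python3 - <<'E'
from h import *
w=imaging.capture("wrist");o,R=tool()
print(o["ee_pos"].round(1),np.degrees(np.arctan2(R[1,0],R[0,0])),o["ft_force"].round(1))
cv2.imwrite("pics/5.png",w)
for k,P in(("port",(663.5,-48,112)),("tcp",tuple(o["ee_pos"]))):print(k,w2px("wrist",P).round())
E
```

```text
[662.9 -47.6 129.9] 94.4871244490415 [-0.2 -0.2  0.2]
port [255. 228.]
tcp [254. 240.]
```

View pics/5.png

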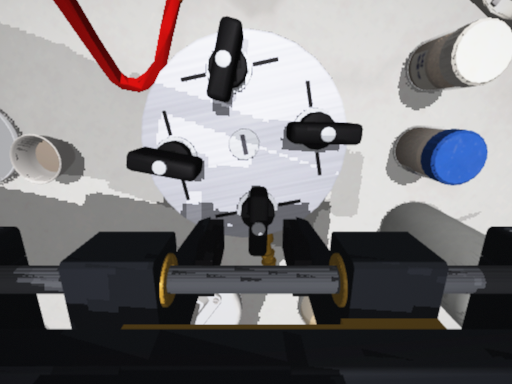

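The port bar's dot is at (259,229), centred between the fingers and aligned. Descend and grip.

carry_out --plan '[[[0, 0, 1.1, 0], [0, 0, 1.1, 0], [0, 0, 1.1, 0], [0, 0, 0, 0]]]'

```text
clock: 6.4
ee_pos: [660.7, -47.0, 92.8]
tool_rot: [-0.002, 0.679, 0.734, -0.001]
ft_force: [-0.2, 0.2, -0.0]
grip_width: 35.4
```

carry_out --plan '[[[0, 0, 0, 0], [0, 0, 0, 0], [0, 0, 0, 0], [0, 0, 0, 0], [0, 0, 0, 0]]]' --hand -1 --grip_force 25

```text
clock: 6.9
ee_pos: [665.5, -47.3, 96.8]
tool_rot: [0.003, 0.679, 0.734, 0.003]
ft_force: [13.3, 1.4, -6.5]
grip_width: 12.0
```

carry_out --plan '[[[0, 0.2, 0, 0], [0, 0, 0, 7.8], [0, 0, 0, 7.8], [0, 0, 0, 7.8], [0, 0, 0, 7.8], [0, 0, 0, 7.8], [0, 0, 0, 0], [0, 0, 0, 0]]]'

```text
clock: 7.7
ee_pos: [666.3, -47.4, 96.8]
tool_rot: [0.001, 0.885, 0.466, 0.002]
ft_force: [6.9, 0.8, -2.0]
grip_width: 12.1
```

carry_out --plan '[[[0, 0, 0, 7.8], [0, 0, 0, 7.8], [0, 0, 0, 7.8], [0, 0, 0, 7.8], [0, 0, 0, 7.8], [0, 0, 0, 0], [0, 0, 0, 0], [0, 0, 0, 0]]]'

```text
clock: 8.5
ee_pos: [666.6, -47.9, 96.8]
tool_rot: [0.001, 0.99, 0.143, 0.003]
ft_force: [8.6, -0.4, -3.3]
grip_width: 11.7
```

```bash
python3 - <<'E'
from h import *
w=imaging.capture("wrist");o,R=tool()
print(o["ee_pos"].round(1),np.degrees(np.arctan2(R[1,0],R[0,0])),o["ft_force"].round(1),o["torque"].round(2),o["grip_width"])
E
```

```text
[666.6 -47.9  96.8] 16.50053384684422 [ 8.8 -0.9 -4.4] [-0.07 -1.31 -0.07] 11.828880962397712
```

Knob az is 16.5° against a target of 15.3°, grip 12 mm. Release and rise, then verify and check the burette-side clearance.

carry_out --plan '[[[0.2, 0, 0, 0], [0, 0, 0, 0], [0, 0, 0, 0], [0, 0, 0, 0], [0, 0, 0, 0]]]' --hand -0.2

```text
clock: 9.05
ee_pos: [665.9, -46.7, 95.4]
tool_rot: [-0.0, 0.99, 0.144, -0.0]
ft_force: [-0.3, -0.2, 0.7]
grip_width: 35.2
```

carry_out --plan '[[[0, 0, -1, 0], [0, 0, -2, 0], [0, 0, -2, 0], [0, 0, -2, 0], [0, 0, -2, 0], [0, 0, -2, 0], [0, 0, -2, 0], [0, 0, -2, 0], [0, 0, 0, 0], [0, 0, 0, 0]]]'

```text
clock: 10.05
ee_pos: [666.4, -46.7, 246.1]
tool_rot: [0.0, 0.99, 0.144, 0.0]
ft_force: [0.6, -0.1, 0.1]
grip_width: 35.3
```

carry_out --plan '[[[0, 0, 0, -8], [0, 0, 0, -8], [0, 0, 0, -8], [0, 0, 0, -8], [0, 0, 0, -8], [0, 0, 0, -8], [0, 0, 0, -8], [0, 0, 0, -8], [0, 0, 0, 0], [0, 0, 0, 0]]]'

```text
clock: 11.05
ee_pos: [665.7, -46.6, 244.4]
tool_rot: [-0.001, 0.764, 0.645, -0.001]
ft_force: [-0.1, -0.3, -0.2]
grip_width: 35.5
```

```bash
python3 - <<'E'
from h import *
w=imaging.capture("wrist");o,R=tool()
print(o["ee_pos"].round(1),np.degrees(np.arctan2(R[1,0],R[0,0])),o["ft_force"].round(1),o["grip_width"])
cv2.imwrite("pics/6.png",w)
for P in((664,-48,112),(637,49,112),(640,49,112)):print(w2px("wrist",P).round())
for z in(0,40,80,120,160): print(z,px2w("top",(165,228),z).round()[:2],px2w("scene",(284,188),z).round()[:2])
E
```

```text
[665.9 -46.6 244.7] 80.33623408929401 [-0.3 -0.   0.2] 35.226256048587366
[252. 183.]
[208.  92.]
[211.  91.]
0 [598. 147.] [575. 182.]
40 [594. 141.] [621. 137.]
80 [590. 135.] [668.  92.]
120 [586. 129.] [715.  47.]
160 [583. 123.] [761.   2.]
```

View pics/6.png

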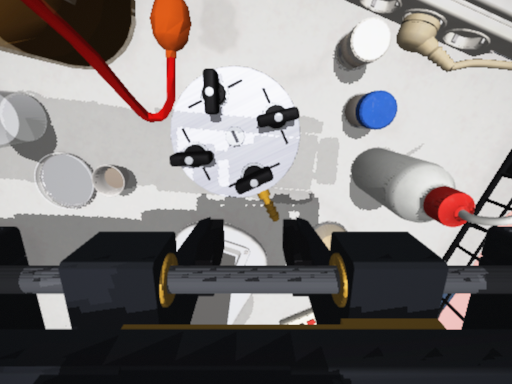

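The port bar now lies along its line at (254,180), side knobs unchanged, and the across dot is at (209,91), about (638,49). Next I check burette clearance for the left side.

```bash
python3 - <<'E'
from h import *
from scipy.optimize import least_squares
# vertical rod: top px points (edge near lid) and scene points on it
for uvt in((100,291),(60,297),(20,305)):
  for uvs in((268,60),(271,20)):
    f=lambda p:np.r_[w2px("top",(p[0],p[1],p[2]))-uvt, (w2px("scene",(p[0],p[1],p[3]))-uvs)]
    s=least_squares(f,[480,200,200,300]);print(uvt,uvs,s.x.round(),s.cost.round(2))
E
python3 -c "
import cv2,numpy as np
a=cv2.imread('pics/scene.png')[0:260,190:320];b=cv2.imread('pics/top.png')[190:384,0:240]
cv2.imwrite('pics/7.png',np.hstack([cv2.resize(a,(300,600)),cv2.resize(b,(480,600))]))"
```

```text
(100, 291) (268, 60) [487. 174. 328. 356.] 0.0
(100, 291) (271, 20) [486. 180. 307. 452.] 0.0
(60, 297) (268, 60) [485. 176. 463. 356.] 0.0
(60, 297) (271, 20) [484. 182. 446. 452.] 0.0
(20, 305) (268, 60) [482. 179. 546. 355.] 0.0
(20, 305) (271, 20) [481. 185. 532. 452.] 0.0
```

View pics/7.png

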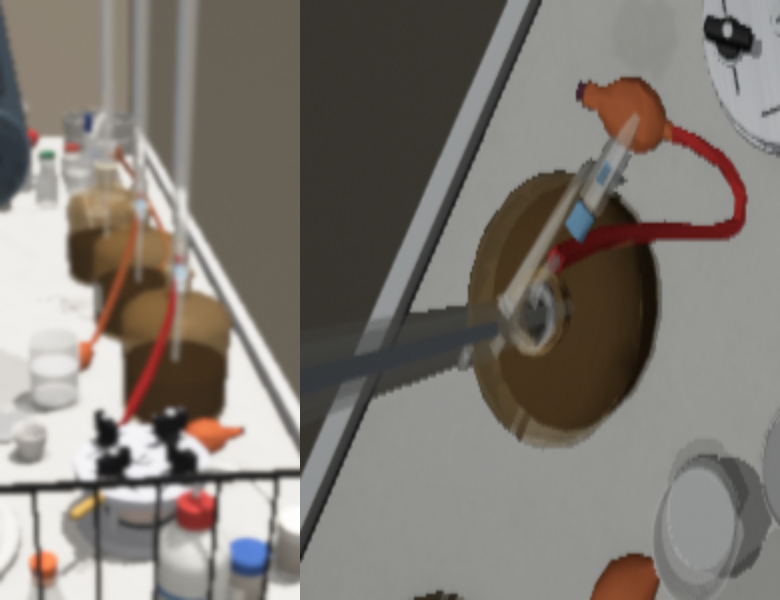

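The burette rod is near (485,180). I'll move part way and look at the actual gap from the top and scene cameras.

carry_out --plan '[[[1.1, -0.66, 0, 0], [1.1, -0.66, 0, 0], [1.1, -0.66, 0, 0], [1.1, -0.66, 0, 0], [1.1, -0.66, 0, 0], [1.1, -0.66, 0, 0], [0, 0, 0, 0]]]'

```text
clock: 11.8
ee_pos: [637.4, 27.0, 245.9]
tool_rot: [-0.0, 0.762, 0.647, 0.0]
ft_force: [0.7, -0.4, -0.3]
grip_width: 35.2
```

```bash
python3 - <<'E'
from h import *
o,R=tool();print(o["ee_pos"].round(1),o["joint_positions"].round(3),o["ft_force"].round(1))
a=imaging.capture("scene"); b=imaging.capture("top")
cv2.imwrite("pics/8.png",np.hstack([cv2.resize(a[0:250,130:330],(320,400)),cv2.resize(b[100:,0:400],(480,341+59))]))
E
```

```text
[637.4  27.  245.9] [-0.144  0.319  1.439  0.     1.383  0.02 ] [ 0.7 -0.4 -0.3]
```

View pics/8.png

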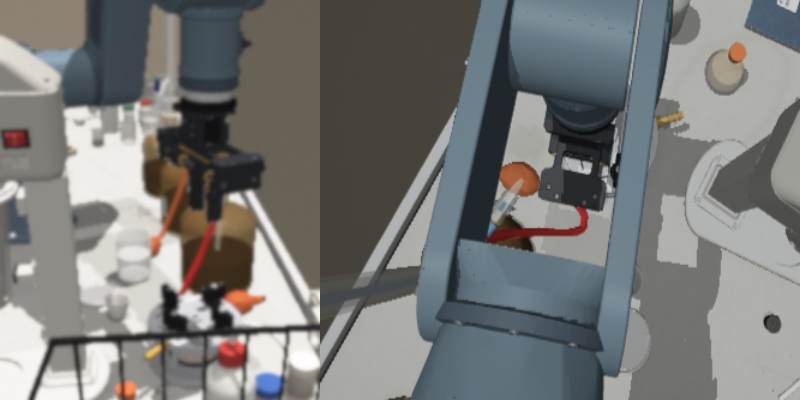

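```bash
python3 - <<'E'
from h import *
for z in(350,400,450,500,550,600,650):
    print(z,"tube",px2w("top",(212,135),z).round()[:2],"Ledge@rod row",px2w("top",(93,292),z).round()[:2],"Redge",px2w("top",(240,292),z).round()[:2],"front L",px2w("top",(132,110),z).round()[:2],"R",px2w("top",(282,110),z).round()[:2])
for ut,us in(((140,261),(268,117)),((167,229),(266,154))):
    from scipy.optimize import least_squares
    s=least_squares(lambda p:np.r_[w2px("top",p)-ut,w2px("scene",p)-us],[485,180,150]);print(s.x.round(),s.cost.round(1))
E
```

```text
350 tube [685.  41.] Ledge@rod row [486. 177.] Redge [489.   1.] front L [715. 144.] R [721. -48.]
400 tube [670.  38.] Ledge@rod row [488. 163.] Redge [491.   1.] front L [698. 133.] R [703. -44.]
450 tube [655.  35.] Ledge@rod row [490. 149.] Redge [492.   2.] front L [681. 121.] R [686. -40.]
500 tube [641.  32.] Ledge@rod row [491. 134.] Redge [493.   2.] front L [664. 110.] R [668. -35.]
550 tube [626.  29.] Ledge@rod row [493. 120.] Redge [495.   2.] front L [647.  99.] R [651. -31.]
600 tube [612.  26.] Ledge@rod row [495. 106.] Redge [496.   3.] front L [630.  87.] R [633. -27.]
650 tube [597.  23.] Ledge@rod row [496.  92.] Redge [498.   3.] front L [613.  76.] R [615. -22.]
[528. 149. 217.] 0.1
[580. 119. 137.] 18.2
```

```bash
python3 - <<'E'
from h import *
from scipy.optimize import least_squares
m=dict(camera_matrix=imaging.camera_model("wrist")["camera_matrix"],R=np.array([[ 0.99947436,-0.03240043,0.00110563],[-0.03147179,-0.96151404,0.27294739],[-0.00778054,-0.27283872,-0.96202832]]),t=np.array([-561.85723696,-33.94745141,390.37182161]))
for z in(0,60,100,140,180,220): print(z,px2w("top",(167,229),z).round()[:2],px2w("scene",(266,154),z).round()[:2],px2w("w",(278,8),z,m).round()[:2])
t=cv2.imread("pics/w1.png")[0:80,200:330];s=cv2.imread("pics/scene.png")[90:170,230:310]
o,R=tool();w=imaging.capture("wrist");cv2.imwrite("pics/w9.png",w)
cv2.imwrite("pics/9.png",np.hstack([cv2.resize(t,(390,260),interpolation=2),cv2.resize(s,(260,260),interpolation=2)]))
cv2.imwrite("pics/9.png",np.vstack([cv2.imread("pics/9.png"),cv2.resize(w[:210],(650,267))]))
mm=imaging.camera_model("wrist");print(mm["R"].tolist(),mm["t"].tolist(),(-mm["R"].T@mm["t"]).round())
E
```

```text
0 [596. 143.] [366. 283.] [600. 180.]
60 [590. 134.] [458. 205.] [594. 161.]
100 [587. 128.] [519. 153.] [590. 148.]
140 [583. 123.] [581. 101.] [587. 135.]
180 [579. 117.] [642.  49.] [583. 122.]
220 [576. 111.] [703.  -3.] [579. 109.]
[[0.9864195650553841, -0.16424215314161997, 0.000978165298635909], [-0.158258597723933, -0.9488560678699394, 0.27317829107169467], [-0.043939252638172825, -0.2696232141300185, -0.9619629226117797]] [-624.8140901747998, 87.93765492538567, 424.2788644841355] [649.  95. 385.]
```

View pics/9.png

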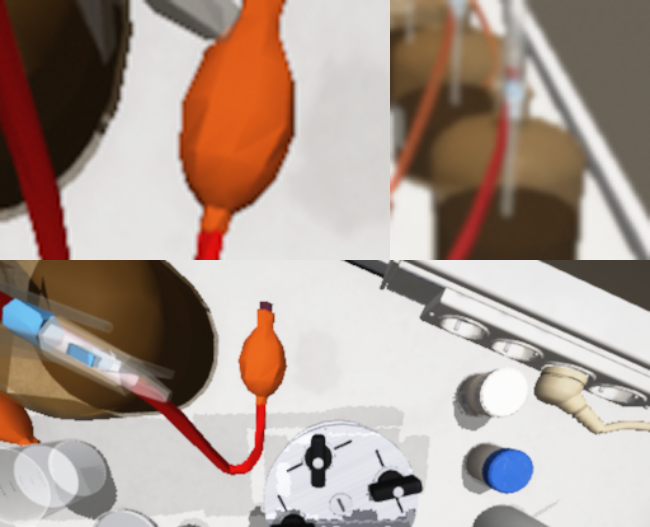

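```bash
python3 - <<'E'
from h import *
for z in(100,140,180,220,260): print(z,px2w("top",(167,229),z).round()[:2],px2w("wrist",(135,108.7),z).round()[:2],"blue",px2w("top",(140,261),z).round()[:2],px2w("wrist",(20,45),z).round()[:2],px2w("wrist",(65,72),z).round()[:2])
for P in ((583,123,140),(579,117,180),(528,149,217)): print(P,w2px("wrist",P).round(),w2px("scene",P).round())
E
```

```text
100 [587. 128.] [530. 118.] blue [531. 172.] [438. 193.] [472. 163.]
140 [583. 123.] [547. 115.] blue [530. 164.] [467. 179.] [497. 153.]
180 [579. 117.] [564. 111.] blue [529. 156.] [497. 165.] [522. 144.]
220 [576. 111.] [580. 108.] blue [528. 148.] [527. 152.] [546. 134.]
260 [572. 105.] [597. 105.] blue [527. 141.] [556. 138.] [571. 125.]
(583, 123, 140) [172.  92.] [273. 152.]
(579, 117, 180) [153.  97.] [271. 139.]
(528, 149, 217) [29. 51.] [268. 117.]
```

Triangulated from the top and wrist views, the burette's spout tip is near (577,111,215). The wide gripper body would sweep over it if I gripped and turned the across knob.

So I'll push instead. The fingers are closed with the jaw line along y, which keeps the body at x≥600. They press the bar's lid-side end (now near (635,29)) towards -x, which turns it clockwise.

carry_out --plan '[[[0, 0, 0, 8], [0, 0, 0, 8], [0, 0, 0, 8], [0, 0, 0, 8], [0, 0, 0, 8], [0, 0, 0, 8], [0, 0, 0, 8], [0, 0, 0, 8], [0, 0, 0, 8], [0, 0, 0, 8]]]' --hand -1

```text
clock: 12.95
ee_pos: [638.3, 24.1, 245.6]
tool_rot: [0.0, 1.0, 0.001, -0.0]
ft_force: [0.5, 1.2, -0.7]
grip_width: 0.5
```

carry_out --plan '[[[0.95, 0.45, 0, 0], [0.95, 0.45, 0, 0], [0, 0, 0, 0], [0, 0, 0, 0]]]'

```text
clock: 13.35
ee_pos: [657.5, 15.6, 245.3]
tool_rot: [-0.0, 1.0, 0.005, -0.0]
ft_force: [0.4, -0.1, 0.3]
grip_width: 0.5
```

```bash
python3 - <<'E'
from h import *
w=imaging.capture("wrist");o,R=tool()
print(o["ee_pos"].round(1),np.degrees(np.arctan2(R[1,0],R[0,0])),o["joint_positions"].round(2),o["grip_width"])
cv2.imwrite("pics/10.png",w)
for P in((638.5,50,112),(666,-46,112),(698,13,112),(677,13,112)):print(P,w2px("wrist",P).round())
E
```

```text
[657.2  15.9 245.4] 0.58043882356603 [-0.16  0.36  1.38  0.    1.4   1.4 ] 0.49611641918253657
(638.5, 50, 112) [222. 196.]
(666, -46, 112) [313. 172.]
(698, 13, 112) [257. 141.]
(677, 13, 112) [257. 161.]
```

View pics/10.png

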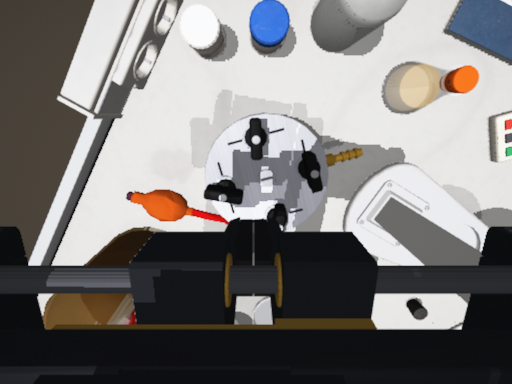

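The across dot at (222,197) matches my prediction of (222,196). Fingers are shut and clear of side knob 1, whose inner end is at (257,158). Descend to bar height.

carry_out --plan '[[[0, -0.2, 1.8, 0], [0, 0, 1.8, 0], [0, 0, 1.8, 0], [0, 0, 1.8, 0], [0, 0, 1.8, 0], [0, 0, 1.8, 0], [0, 0, 1.8, 0], [0, 0, 1.1, 0], [0, 0, 1, 0], [0, 0, 0, 0]]]'

```text
clock: 14.4
ee_pos: [656.3, 18.3, 97.3]
tool_rot: [-0.0, 1.0, 0.005, -0.001]
ft_force: [-0.5, 0.2, 0.8]
grip_width: 0.6
```

carry_out --plan '[[[0, 0, 0, 0], [0, 0, 0, 0]]]'

```text
clock: 14.6
ee_pos: [657.9, 18.0, 99.8]
tool_rot: [0.0, 1.0, 0.005, 0.001]
ft_force: [0.4, -0.4, -0.3]
grip_width: 0.6
```

carry_out --plan '[[[-0.2, 0, 0, 0], [-0.2, 0, 0, 0], [-0.2, 0, 0, 0], [-0.2, 0, 0, 0], [0, 0, 0, 0]]]'

```text
clock: 15.1
ee_pos: [650.2, 17.7, 99.5]
tool_rot: [0.0, 1.0, 0.004, 0.002]
ft_force: [4.8, 0.9, -1.6]
grip_width: 0.2
```

carry_out --plan '[[[-0.2, 0, 0, 0], [-0.2, 0, 0, 0], [-0.2, 0, 0, 0], [0, 0, 0, 0]]]'

```text
clock: 15.5
ee_pos: [644.1, 17.9, 99.5]
tool_rot: [0.0, 1.0, 0.005, 0.001]
ft_force: [4.0, 0.9, -0.4]
grip_width: 0.7
```

```bash
cat >> h.py <<'E'
def angle(near,n="wrist",z=112):
    """azimuth of dark bar seen in rectified patch; crude PCA of dark pixels within 21 mm of axis at top plane"""
    img=imaging.capture(n);m=imaging.camera_model(n)
    T=bar(n,near,img=img,z=z,m=m);g=cv2.cvtColor(T,cv2.COLOR_BGR2GRAY)
    return img,T,g
E
python3 - <<'E'
from h import *
for n in("wrist","top","scene"):
    img=imaging.capture(n)
    for l in("across_knob_bar","port_knob_bar"):
        for d in spotter.cut_out(n,l):
            m=d["mask"].astype(np.uint8);c=px2w(n,np.array(d["box"]).reshape(2,2).mean(0),105).round()
            rc=cv2.minAreaRect(np.argwhere(m)[:,::-1].astype(np.float32))
            print(n,l,round(d["conf"],2),np.round(d["box"]),c[:2],m.sum(),np.round(rc[0]),np.round(rc[1],1),round(rc[2]))
print(tool()[0]["ee_pos"].round(1))
E
```

```text
wrist across_knob_bar 0.36 [338. 165. 398. 247.] [666. -42.] 3213 [367. 207.] [86.  51.6] 81
wrist port_knob_bar 0.8 [339. 166. 398. 250.] [665. -42.] 3171 [367. 207.] [85.3 52.3] 82
scene across_knob_bar 0.39 [264. 178. 272. 192.] [663.  40.] 86 [266. 184.] [11.  8.] 90
scene port_knob_bar 0.66 [232. 192. 246. 205.] [671. -53.] 141 [239. 200.] [11. 14.] 90
[644.   17.9  99.4]
```

Contact occurs where predicted, at about 5 N, as expected for 0.08 N m. Continue along the arc.

carry_out --plan '[[[-0.19, -0.07, 0, 0], [-0.19, -0.08, 0, 0], [-0.19, -0.09, 0, 0], [0, 0, 0, 0], [0, 0, 0, 0]]]'

```text
clock: 16.45
ee_pos: [638.0, 19.9, 99.2]
tool_rot: [0.0, 1.0, 0.005, 0.001]
ft_force: [4.9, -1.6, 0.8]
grip_width: 0.1
```

carry_out --plan '[[[-0.13, -0.12, 0, 0], [-0.12, -0.11, 0, 0], [0, 0, 0, 0], [0, 0, 0, 0]]]'

```text
clock: 16.85
ee_pos: [635.1, 22.3, 99.0]
tool_rot: [0.0, 1.0, 0.005, 0.0]
ft_force: [4.4, -2.0, 3.2]
grip_width: 0.8
```

The force direction suggests the bar is not fully round yet. Back off, lift to the earlier viewpoint and measure the angle numerically.

carry_out --plan '[[[0.4, 0.8, 0, 0], [0.8, 0, 0, 0], [0, 0, -2, 0], [0, 0, -2, 0], [0, 0, -2.1, 0], [0, 0, -2.1, 0], [0, 0, -2.1, 0], [0, 0, -2.1, 0], [0, 0, -2.1, 0], [0, 0, 0, 0]]]'

```text
clock: 17.85
ee_pos: [648.5, 14.7, 246.7]
tool_rot: [0.0, 1.0, 0.005, 0.002]
ft_force: [0.6, 0.2, 0.1]
grip_width: 0.4
```

carry_out --plan '[[[1, 0, 0, 0], [0, 0, 0, 0], [0, 0, 0, 0]]]'

```text
clock: 18.15
ee_pos: [656.5, 14.9, 241.6]
tool_rot: [-0.0, 1.0, 0.005, -0.002]
ft_force: [0.2, 0.0, 0.6]
grip_width: 0.4
```

```bash
cat >> h.py <<'E'
def barfit(n,near,img,m=None,z=112):
    """match a dark 42x12 bar template in the patch rectified at the bar-top plane"""
    T=bar(n,near,img=img,z=z,m=m);g=cv2.GaussianBlur(cv2.cvtColor(T,cv2.COLOR_BGR2GRAY),(3,3),0)
    dark=(g<75).astype(np.float32);best=[]
    for az in range(0,180,3):
        K=np.zeros((92,92),np.float32)-.0
        u=np.array([np.sin(np.radians(az)),np.cos(np.radians(az))]) # (col=y,row=x)
        c=np.array([46,46]);b=cv2.boxPoints(((46,46),(84,24),np.degrees(np.arctan2(u[1],u[0]))))
        cv2.fillPoly(K,[b.astype(int)],1.)
        K2=np.where(K>0,1./K.sum(),-1./(K==0).sum()*1.0).astype(np.float32)
        s=cv2.matchTemplate(dark,K2,cv2.TM_CCORR);_,v,_,p=cv2.minMaxLoc(s)
        best.append((round(v,3),az,(near[0]-30+(p[1]+46)*.5,near[1]-30+(p[0]+46)*.5)))
    return sorted(best,reverse=True)[:3]
E
python3 - <<'E'
from h import *
w=cv2.imread("pics/w1.png")
m=dict(camera_matrix=imaging.camera_model("wrist")["camera_matrix"],R=np.array([[ 0.99947436,-0.03240043,0.00110563],[-0.03147179,-0.96151404,0.27294739],[-0.00778054,-0.27283872,-0.96202832]]),t=np.array([-561.85723696,-33.94745141,390.37182161]))
print("w1 port,across",barfit("w",(664,-48),w,m),barfit("w",(638,49),w,m))
i=imaging.capture("wrist");cv2.imwrite("pics/w11.png",i);print(tool()[0]["ee_pos"].round(1))
for k,p in(("port",(665,-47)),("across",(638,50)),("s1",(698,13)),("s2",(603,-13))): print(k,barfit("wrist",p,i))
T=bar("wrist",(638,50),img=i);g=cv2.cvtColor(T,cv2.COLOR_BGR2GRAY)[::5,::3]
print("\n".join("".join("#" if v<75 else("o" if v<130 else ".") for v in r_) for r_ in g))
E
```

```text
w1 port,across [(0.731, 111, (658.0, -47.0)), (0.729, 117, (657.5, -48.0)), (0.727, 114, (657.5, -47.5))] [(0.701, 78, (634.0, 50.0)), (0.694, 81, (633.5, 49.5)), (0.688, 75, (634.5, 50.5))]
[656.4  14.9 241.9]
port [(0.742, 21, (666.5, -44.5)), (0.737, 18, (667.0, -45.0)), (0.726, 24, (666.5, -43.5))]
across [(0.734, 15, (642.0, 47.0)), (0.734, 12, (642.5, 46.5)), (0.733, 18, (642.5, 47.0))]
s1 [(0.699, 3, (700.0, 14.5)), (0.687, 0, (699.5, 14.0)), (0.678, 6, (700.0, 14.5))]
s2 [(0.479, 162, (610.0, -7.5)), (0.479, 159, (610.0, -7.0)), (0.475, 165, (610.0, -8.0))]
#################o......................
##############o..o###oo.................
.......o###o.......#####ooo##oo.........
.....................o#####ooooooo##ooo.
.......................oo#####oooooooooo
.............o#####............o###ooooo
............########.................###
............########o...................
...........o#########...................
...........###########..................
...........o########o#..................
...........o######......................
...........o#####o......................
...........o######o...o#o...............
..........o##############...............
..........o##############o..............
..........o###############..............
....ooooooo###############o.............
ooooooooooo################.............
ooooooooooooo##############o............
ooooooooooooooo###########o.............
oooooooooooooooooo#######o..............
ooooooooooooooooooo###o.................
ooooooooooooo.......#...................
```

The measured bar azimuths are about 15–20° for both turned knobs, against a target of 15.3°. Retreat the way I came in, for an unobstructed top view.

carry_out --plan '[[[-3.2, 0.44, 0, 0], [-3.2, 0.44, 0, 0], [-3.2, 0.44, 0, 0], [-3.2, 0.44, 0, 0], [-3.2, 0.44, 0, 0], [-3.2, 0.44, 0, 0], [-3.2, 0.44, 0, 0], [-3.2, 0.44, 0, 0], [0, 0, 0, 0]]]'

```text
clock: 19.1
ee_pos: [398.2, -22.5, 242.8]
tool_rot: [-0.0, 1.0, 0.004, -0.001]
ft_force: [0.9, 0.3, 0.6]
grip_width: 0.5
```

carry_out --plan '[[[-1.5, 3.5, 0, 0], [-1.5, 3.5, 0, 0], [-1.5, 3.5, 0, 0], [-1.5, 3.5, 0, 0], [-1.5, 3.5, 0, 0], [-1.5, 3.5, 0, 0], [-1.5, 3.5, 0, 0], [-1.5, 3.5, 0, 0], [0, 0, 0, 0]]]'

```text
clock: 20.0
ee_pos: [282.8, -307.6, 243.7]
tool_rot: [0.001, 1.0, 0.002, -0.0]
ft_force: [-0.2, -0.3, 1.0]
grip_width: 0.3
```

```bash
python3 - <<'E'
from h import *
o,R=tool();print(o["ee_pos"].round(1),o["ft_force"].round(1))
i=imaging.capture("top");j=cv2.imread("pics/top.png");cv2.imwrite("pics/top2.png",i)
for k,p in(("port",(665,-47)),("across",(638,50)),("s1",(698,13)),("s2",(603,-13))):
    print(k,"before",barfit("top",p,j)[:2],"now",barfit("top",p,i)[:2], cv2.absdiff(bar("top",p,img=i),bar("top",p,img=j)).mean().round(1))
for p in((665,-47),(638,50)):
    g=cv2.cvtColor(bar("top",p,img=i),cv2.COLOR_BGR2GRAY)[::5,::3]
    print("\n".join("".join("#" if v<75 else("o" if v<130 else ".") for v in r_) for r_ in g),"\n")
E
```

```text
[ 282.8 -307.6  243.7] [-0.2 -0.3  1. ]
port before [(0.72, 93, (661.5, -46.5)), (0.719, 96, (662.5, -46.5))] now [(0.711, 15, (663.5, -46.0)), (0.706, 18, (663.5, -46.0))] 25.7
across before [(0.724, 78, (636.0, 48.5)), (0.711, 81, (636.5, 48.5))] now [(0.695, 21, (636.5, 48.5)), (0.693, 18, (637.0, 49.0))] 23.0
s1 before [(0.701, 3, (698.0, 14.5)), (0.696, 6, (698.0, 14.5))] now [(0.701, 3, (698.0, 14.5)), (0.695, 6, (698.0, 14.5))] 0.4
s2 before [(0.707, 174, (603.0, -12.0)), (0.701, 171, (603.0, -12.0))] now [(0.708, 174, (603.0, -12.0)), (0.7, 171, (603.0, -12.0))] 0.4
ooooooo.........o#o.....................
oooooo..........o##.....................
oooooo.....oooooo###....................
oooooo....oooooo######..................
oooooo.....ooo########o.................
oooooo.....ooo#########o................
oooooo.....oo#############o.............
oooooo......oo#############o............
ooooooo.....oo###############o..........
oo####o......o###############o..........
.oooooo......o###############o..........
ooooooo......#####o...o######o..........
ooo...........o###.....o###
[... 750 characters left out ...]
...
........ooooo###########o...............
.........ooo#############o..............
..........o###############o.............
.........oo################.............
..........o#######o...#####.............
...........######o.....####.............
...........o#####o.....###o.............
............o######ooo####..............
.............ooo##########..............
.............ooooo########o.............
...............oooo########.............
...................o#######o............
....................#######o............
....................oo##o...............
.......................oo...............
.......................oo...............
........................................
```

Port is about 15–17° and across about 19–21°, against a target of 15.3° and a tolerance of 17°. Side knobs are unchanged. Handing in.

```bash
python3 -c "
from cell import order;print(order.finish_job())"
```

```text
the job is handed in; nothing more can be done
None
```

Both knobs of the first pair now lie along their engraved lines, well inside the 17° tolerance. I handed the job in at about 20 s of the 45 s limit; the hand-in gave no verdict.

- **Knob beside the hose fitting:** I gripped its bar and turned it clockwise about 78°.
- **Knob straight across:** I turned it by pushing the end of its bar with the closed fingers. If I had gripped it, the gripper body would have swept into the burette's spout.

| Check after backing off | Result |
|---|---|
| Fitting knob, top camera | about 15–18°, target 15.3° |
| Fitting knob, wrist camera | about 18–21° |
| Across knob, top camera | about 18–21°, target 15.3° |
| Across knob, wrist camera | about 12–18° |
| Two other knobs, before/after top pictures | same fitted angles and positions, almost no pixel change |
| Robot at hand-in | well clear of everything, wrist force about zero |

- **Angle spread:** the two cameras disagree by a few degrees on each knob.
- **Fit error:** my automatic angle fit was misled by the knob's boss in one early wrist picture. It read 111° there, against about 94° by eye and in the top view, so I relied on the top view.
- **Missed detections:** the trained network often failed to find the across knob from close up, so I located it with my own measurements.

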